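Set out sample jars a spacing bar's width from the hotplate slab

ROBOT

A 6-joint arm with a two-finger parallel gripper is mounted at the origin on the work surface. World frame = base frame: x ahead of the robot, y to its left, z up, the work surface at z = 0. Lengths are in m, angles in degrees, forces in N, time in s.
With the tool pointing down it reaches from about 0.35 to 0.875 m from the base axis. Payload 4.2 kg.
Tool frame: the origin (TCP) lies midway between the tips of the shut fingers; the grasp point (between the pads) lies 19 mm behind it; z points along the fingers, y is the line along which they close (so a half turn about z gives the same grasp; the last joint's range is limited). The gripper opens to 87 mm and grips with 3 to 60 N. Pads are 19 mm wide; open, the fingers measure 117 mm over their backs; the gripper's body (75 mm by 190 mm) begins 51 mm behind the grasp point.
Start: joints at [-49.526, 22.042, 0.453, 0, -68.411, -14.817], TCP at [0.271, -0.563, 0.223] pointing down, gripper open.
Joint ranges: [-179.83, 179.83], [-69.29, 118.12], [-61.27, 80.66], [-181.25, 117.63], [-171.15, -9.14], [-177.46, 177.46]. Speed limits (degrees/s): [159.86, 159.86, 180, 180, 180, 180].

INTERFACE

Orientations are given as [roll, pitch, yaw] about the fixed x, y, z axes, in that order (R = Rz(yaw) Ry(pitch) Rx(roll)).
In Python, from workcell import env gives the robot as it stands. The module is installed in compiled form; this text tells all that it offers. Calls block until the motion is done:
- env.goto(position, orientation): joint-space move of the TCP to a pose.
- env.move_straight(position, rotation=None, rate=0.15, force_limit=None): straight line of the TCP; rotation=None keeps the orientation; rate is the mean speed in m/s. With force_limit (N) it stops when the force on the tool has changed by that much, and returns True; else False.
- env.set_joints(angles): joint-space move.
- env.gripper_to(opening, grasp_force=None): opening from 0.0 (shut) to 1.0 (fully open); grasp_force is the grip in N (None keeps the last); returns when the fingers have stopped.
- env.dwell(seconds).
- env.inverse_kinematics(position, orientation): joint angles nearest the present ones, or None.
- env.read_state(): the state.
- env.grab_frame(name): name is "scene" or "top" or "wrist"; returns a dict with "image" (480x640x3 uint8, blue, green, red), "fx", "fy", "cx", "cy" (pixels), "D" ([k1, k2, p1, p2, k3] as OpenCV has them; the pictures are not rectified), "position" and "orientation" of the camera in the world. Camera axes: x right, y up, looking along -z (the intrinsics and any distortion apply to the point x, -y, -z); pixel columns grow to the right and rows downward; lengths in m; the calibration is good to about 2 mm. A picture is of the moment at which its call begins. There is no depth.
A pose or a line that the arm cannot do raises env.Unreachable and nothing moves.
- env.close_job(): hands the job in; it is judged then, once.
Trained networks look in a picture, given as the dict that the camera call returned (one of the last four; its "shot" number tells which), for a name from the list of things; names that differ only in an ending like _2 or _b are one class to them, and where a whole thing is asked for, a point or a joint stands for the part that bears it (a point fixed in the world has none). Each returns a list of dicts, best first, with "score" (0 to 1); they miss things now and then, are a little off and sometimes report something else, mostly with a low value. They report only what shows in the picture. A call takes as long as a camera call. They do not tell look-alikes from the thing itself.
- env.search_frame(picture, thing): "xyz" ([x, y, z] in m, in world coordinates, good to about 4 mm: the middle of the surface that is visible of it).
- env.trace(picture, thing): "mask" (480x640 bool, what is visible of it).
The state is a dict: "clock": time; "joint_positions": joint angles; "qvel": joint speeds; "joint_torque": joint torques, N m; "position": TCP position; "tool_rot": TCP orientation; "force": force on the tool from outside, world axes, zero at the start; "wrist_torque": the same for the moment, N m; "opening": opening from 0.0 (shut) to 1.0 (fully open); "finger_force": force on a finger pad.
Only numpy, scipy, OpenCV 4.12 (cv2) and the standard library are available. Lean on these libraries where they do the work, as an engineer would, in place of code of your own. Each camera call takes 0.05 s, during which the arm holds its last target. There are 200 camera calls.

TASK

Set the sample jars out in a neat row a spacing bar's width from the hotplate slab: first lay the spacing bar flat on the worktop, flush against the slab's front edge and about centred along it, and let go of it. Then, with the bar staying there, stand every jar upright on the worktop against the bar's free long side, side by side in one row with gaps of no more than about 1 cm between neighbours, all within the bar's length. Finally take the bar away without disturbing the row, lay it back lengthwise on its wooden rest, and leave the beaker, the reagent bottle and the tongs alone.

Things in the scene. Friction and masses are not known exactly. Their poses are not given: they have to be found in the camera images.
- slab_edge (a point): White ceramic slab, fixed on the tiled worktop (z = 0), 260 x 380 x 24 mm high; on it, 80 mm back from its front edge, a black hotplate 70 mm high. Point: foot of the middle of its long front edge, the upright face towards the robot; x points square to that face into the slab, y along the edge, which runs from y = -190 to +190 mm.
- rest: Flat varnished wooden board fixed on the worktop, the spacing bar's rest: 110 (its x) x 340 (its y, lengthwise) x 12 mm high, no rims. Origin: centre of its underside.
- bar_center (a point): Spacing bar, loose, 0.45 kg: aluminium straightedge 60 (its x) x 300 (its y) x 20 mm high, with an upright grey grip rib along the middle of its top, 12 mm thick (x), 100 mm long (y), 20 to 90 mm above the bar's underside. The long sides are alike. Point: its centre, 45 mm above its underside; z up. It starts on the rest.
- beaker_center (a point): Bystander: glass beaker, 70 mm across, 90 mm high, on the worktop; point at its centre.
- reagent_center (a point): Bystander: brown reagent bottle, 64 mm across, 150 mm high, on the worktop; point at its centre.
- tongs_center (a point): Bystander: steel crucible tongs, about 200 x 25 x 6 mm, lying on the slab in front of the hotplate along the slab's y; point at their middle.
- jar1_center (a point): Sample jar, loose, one of up to five alike (absent ones read None): closed brown glass jar 46 mm in diameter, 48 mm high, with a fixed upright white round stopper on top, 20 mm in diameter, 48 to 82 mm above the foot. About 0.2 kg, heavy-bottomed. Point on its axis 41 mm above the foot; z up. It starts upright on the worktop between the robot and the slab.
- jar2_center (a point): Sample jar, loose, one of up to five alike (absent ones read None): closed brown glass jar 46 mm in diameter, 48 mm high, with a fixed upright white round stopper on top, 20 mm in diameter, 48 to 82 mm above the foot. About 0.2 kg, heavy-bottomed. Point on its axis 41 mm above the foot; z up. It starts upright on the worktop between the robot and the slab.
- jar3_center (a point): Sample jar, loose, one of up to five alike (absent ones read None): closed brown glass jar 46 mm in diameter, 48 mm high, with a fixed upright white round stopper on top, 20 mm in diameter, 48 to 82 mm above the foot. About 0.2 kg, heavy-bottomed. Point on its axis 41 mm above the foot; z up. It starts upright on the worktop between the robot and the slab.
- jar4_center (a point): Sample jar, loose, one of up to five alike (absent ones read None): closed brown glass jar 46 mm in diameter, 48 mm high, with a fixed upright white round stopper on top, 20 mm in diameter, 48 to 82 mm above the foot. About 0.2 kg, heavy-bottomed. Point on its axis 41 mm above the foot; z up. It starts upright on the worktop between the robot and the slab.
- jar5_center (a point): Sample jar, loose, one of up to five alike (absent ones read None): closed brown glass jar 46 mm in diameter, 48 mm high, with a fixed upright white round stopper on top, 20 mm in diameter, 48 to 82 mm above the foot. About 0.2 kg, heavy-bottomed. Point on its axis 41 mm above the foot; z up. It starts upright on the worktop between the robot and the slab.
Mind the look-alikes: they are no part of the job. What is shaped like the part that bears jar1_center but green is not meant. What is shaped like the part that bears jar2_center but pink is not meant.

How it is judged:
By the outcome, as a careful person would: the job done as asked, in the order asked, and still so for the second after the job is handed in, with the robot touching nothing.
Of jar1, jar2, jar3, jar4, jar5 only 3 to 5 are there at a start; the rules pass over those that are not, and their reading is None.
At some moment in a run one of jar1, jar2, jar3, jar4, jar5 may be knocked a few centimetres aside while the robot is not near it.
It also fails if it takes over 210 s, if anything falls off the work surface, if the arm or the gripper's body presses on something with over 40 N, if the wrist force passes 120 N, or if a joint passes its speed limit or range.

## Working session

There is one attempt and no reset: what is moved stays moved. The work goes in short steps, each a Python script; the robot and the scene stay as the last script left them, time stands still between calls to the robot, and variables do not carry over. Pictures are saved under pics/ and viewed, at most 14 in all, crops included, and the job is handed in when it is done.

```bash
mkdir -p pics; cat > h.py <<'E'
import numpy as np, cv2
from scipy.spatial.transform import Rotation as R
from workcell import env
def cam(f):
    o=np.array(f["orientation"],float)
    Rm=o if o.shape==(3,3) else R.from_euler('xyz',o,degrees=True).as_matrix()
    return Rm,np.array(f["position"],float),np.array([[f["fx"],0,f["cx"]],[0,f["fy"],f["cy"]],[0,0,1]]),np.array(f["D"],float)
def proj(f,P):
    Rm,t,K,D=cam(f); p=(np.atleast_2d(P)-t)@Rm*[1,-1,-1]
    return cv2.projectPoints(p,np.zeros(3),np.zeros(3),K,D)[0].reshape(-1,2)
def unproj(f,uv,z):
    Rm,t,K,D=cam(f); n=cv2.undistortPoints(np.array(uv,float).reshape(-1,1,2),K,D).reshape(-1,2)
    d=np.c_[n[:,0],-n[:,1],-np.ones(len(n))]@Rm.T
    return t+d*((z-t[2])/d[:,2])[:,None]
E
python3 - <<'E'
from h import *
s=env.read_state(); print(s["clock"],s["tool_rot"],s["opening"])
for n in("top","scene"):
    f=env.grab_frame(n); cv2.imwrite(f"pics/{n}0.png",f["image"]); print(n,f["position"],f["orientation"],f["fx"],f["D"])
    for t in("jar1_center","bar_center","rest","slab_edge","beaker_center","reagent_center","tongs_center"):
        try: r=env.search_frame(f,t)
        except Exception as e: print(t,e); continue
        for d in r:
            print(t,round(d["score"],2),np.round(d["xyz"],3),proj(f,d["xyz"]).round()[0])
E
```

```text
0.0 [ 1.79875572e+02 -4.48028378e-03 -1.54353035e+02] 0.998173171002654
top [0.18785318 0.08707244 1.71788964] [ 12.53415016  -0.10030962 -92.80320613] 594.0004710058059 [-0.08758809  0.          0.          0.          0.        ]
jar1_center 0.56 [ 0.478 -0.102  0.046] [370. 263.]
jar1_center 0.52 [ 0.46  -0.19   0.052] [402. 268.]
bar_center 0.77 [ 0.547 -0.327  0.03 ] [445. 237.]
bar_center 0.46 [ 0.501 -0.317  0.009] [441. 254.]
rest 0.78 [ 0.499 -0.317  0.012] [442. 255.]
slab_edge 0.96 [0.797 0.056 0.024] [310. 163.]
beaker_center 0.82 [0.623 0.447 0.043] [179. 223.]
reagent_center 0.62 [0.336 0.452 0.1  ] [173. 321.]
tongs_center 0.64 [0.717 0.044 0.034] [315. 187.]
tongs_center 0.19 [ 0.475 -0.02   0.055] [342. 265.]
tongs_center 0.16 [0.335 0.454 0.104] [172. 321.]
scene [1.1613296  0.01621677 0.95825715] [34.79673587 -0.65011013 85.46339648] 469.8437221432676 [0.02111766 0.         0.         0.         0.        ]
jar1_center 0.7 [ 0.479 -0.189  0.05 ] [211. 231.]
jar1_center 0.67 [ 0.502 -0.1    0.05 ] [248. 236.]
bar_center 0.97 [ 0.586 -0.332  0.031] [146. 277.]
rest 0.69 [ 0.577 -0.305  0.01 ] [161. 278.]
slab_edge 0.64 [0.848 0.047 0.025] [321. 379.]
beaker_center 0.56 [0.611 0.444 0.058] [487. 260.]
beaker_center 0.41 [ 0.58  -0.307  0.01 ] [160. 279.]
reagent_center 0.96 [0.357 0.451 0.082] [465. 171.]
tongs_center 0.66 [0.723 0.042 0.025] [315. 322.]
```

View pics/top0.png

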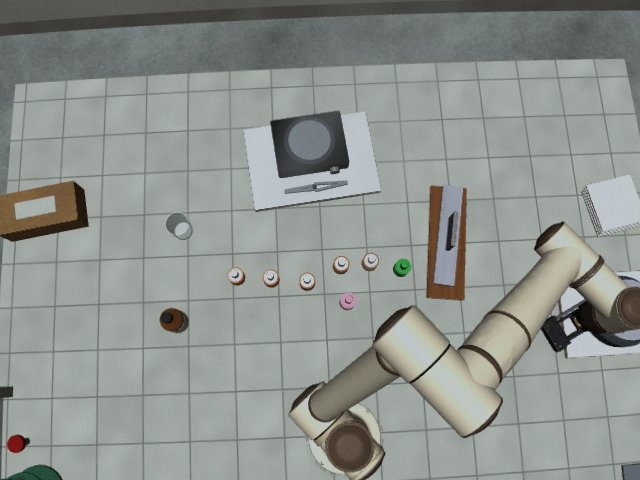

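View pics/scene0.png

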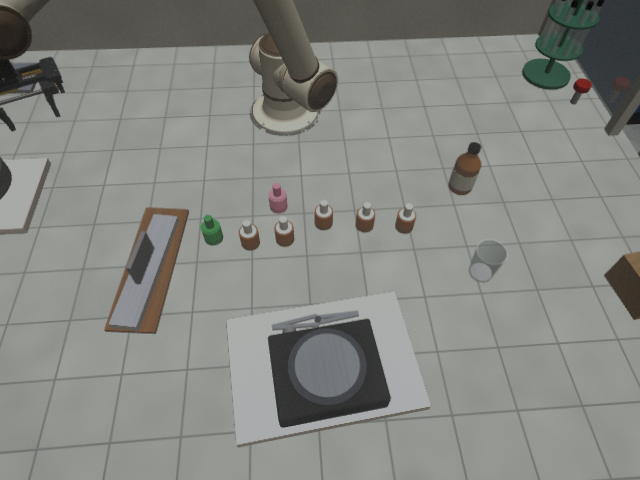

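Five brown jars show in the top picture, at (236,276), (270,278), (307,281), (341,265) and (371,262). The look-alikes are green (402,267) and pink (347,301). The bar lies on the brown rest at about (449,235), and the slab's front edge runs from (256,210) to (380,191). The brown ones are the jars meant, judging by the colour description. I'll crop to confirm that and measure the edges.

```bash
cat >> h.py <<'E'
def maskpts(f,name,z):
    best=None
    r=env.trace(f,name)
    m=r[0]["mask"].astype(np.uint8)
    c=max(cv2.findContours(m,cv2.RETR_EXTERNAL,cv2.CHAIN_APPROX_NONE)[0],key=cv2.contourArea).reshape(-1,2)
    return unproj(f,c,z)[:,:2]*1000,r[0]["score"]
def rect(p):
    (cx,cy),(w,h),a=cv2.minAreaRect(p.astype(np.float32))
    b=cv2.boxPoints(((cx,cy),(w,h),a)); e=max([b[1]-b[0],b[2]-b[1]],key=np.linalg.norm)
    return np.round([cx,cy,w,h,np.degrees(np.arctan2(e[1],e[0]))%180],1)
E
python3 - <<'E'
from h import *
for n in("top","scene"):
    f=env.grab_frame(n)
    for t,z in(("bar_center",.032),("rest",.012),("slab_edge",.024)):
        p,s=maskpts(f,t,z); print(n,t,round(s,2),rect(p))
    p,s=maskpts(f,"slab_edge",0 if n=="top" else .024)
    # front edge: points with min x per y bin
    for k in range(3):
        pass
    yb=np.round(p[:,1]/6); q=np.array([p[yb==b][p[yb==b][:,0].argmin()] for b in np.unique(yb)])
    q=q[(q[:,1]>-80)&(q[:,1]<170)]
    l=np.polyfit(q[:,1],q[:,0],1); r=q[:,0]-np.polyval(l,q[:,1]); q=q[abs(r)<3]; l=np.polyfit(q[:,1],q[:,0],1)
    print("front x=",l,"y ends",p[:,1].min(),p[:,1].max(),"corner pts",p[p[:,0].argmin()],p[p[:,1].argmin()],p[p[:,1].argmax()],len(q),np.std(r))
    if n=="top":
        cv2.imwrite("pics/c0.png",cv2.resize(f["image"][240:320,215:425],None,fx=3.8,fy=3.8,interpolation=2))
E
```

```text
top bar_center 0.83 [ 556.  -336.7   66.1  305.   169.1]
top rest 0.69 [ 537.7 -334.2  112.8  340.   172.8]
top slab_edge 0.96 [812.8  52.5 284.  386.4  96.6]
front x= [-1.16565146e-01  6.85802095e+02] y ends -155.00344862489536 258.1948207434118 corner pts [661.24775476 218.47287502] [ 712.18984736 -155.00344862] [900.46741129 258.19482074] 41 1.2991521807899065
scene bar_center 0.86 [ 557.2 -341.2   84.2  309.5  169.4]
scene rest 0.98 [ 537.5 -334.2  117.4  349.1  173.3]
scene slab_edge 0.67 [425.3  84.5  97.   46.7   0.5]
front x= [  2.70818811 197.91842561] y ends 61.08682099587107 107.9484773667073 corner pts [376.75686397  87.44393779] [421.19417191  61.086821  ] [437.35342777 107.94847737] 1 12.551454527161711<stdin>:12: RankWarning: Polyfit may be poorly conditioned
```

View pics/c0.png

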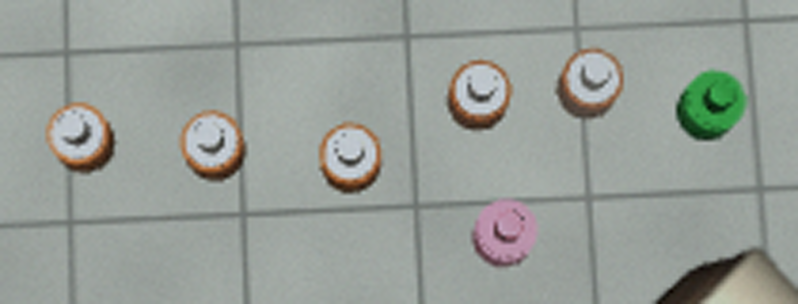

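The crop confirms it: the five brown jars with white tops are the ones meant, and green and pink are decoys. Next is a wrist look above the bar.

```bash
python3 - <<'E'
from h import *
for y in(169.2,-10.8):
    for nm,p,yy in(("pick",[.556,-.337,.1],y),("place",[.65,.03,.1],y-72.55),("place2",[.65,.03,.1],y+107.45)):
        j=env.inverse_kinematics(p,[180,0,(yy+180)%360-180]); print(y,nm,None if j is None else np.round(j,0))
env.goto([.556,-.337,.3],[180,0,169.2])
f=env.grab_frame("wrist"); cv2.imwrite("pics/w1.png",f["image"]); print(f["position"],f["orientation"],f["fx"])
for t,z in(("bar_center",.032),("rest",.012)):
    p,s=maskpts(f,t,z); print(t,round(s,2),rect(p))
print(env.read_state()["clock"])
E
```

```text
169.2 pick [-17.  30.  -5.  -0. -55. -84.]
169.2 place [ 17.  30.  -5.   0. -55. 170.]
169.2 place2 [ 17.  30.  -5.   0. -55. -10.]
-10.8 pick [-17.  30.  -5.   0. -55.  96.]
-10.8 place [ 17.  30.  -5.   0. -55. -10.]
-10.8 place2 [ 17.  30.  -5.   0. -55. 170.]
[ 0.48256399 -0.32332426  0.4615241 ] [-1.60295838e+01  3.38568463e-02  7.92394375e+01] 366.60704591384075
bar_center 0.79 [ 558.1 -337.5   63.1  298.8  169.2]
rest 0.68 [ 540.2 -336.   110.4  338.2  172.8]
2.8417
```

View pics/w1.png

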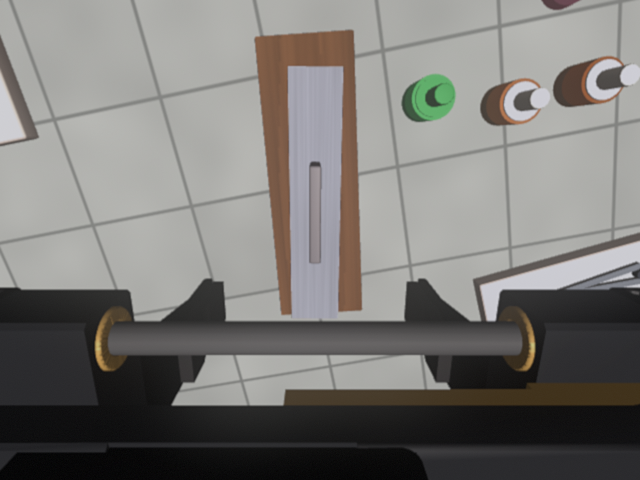

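```bash
cat >> h.py <<'E'
YAW=6.65
n=np.array([np.cos(np.radians(YAW)),np.sin(np.radians(YAW)),0]); e=np.array([-n[1],n[0],0])
EDGE=np.array([.682,.0355,0])
def st(*k):
    s=env.read_state(); return round(s["clock"],1),np.round(s["position"],4),np.round(s["force"],1),round(s["opening"],3),np.round(s["tool_rot"],1)
E
python3 - <<'E'
from h import *
B=np.array([.558,-.3375]); 
env.gripper_to(.5,40)
env.goto([*B,.14],[180,0,169.2]); env.move_straight([*B,.067],rate=.12,force_limit=10)
f0=env.read_state()["force"]
env.gripper_to(0,40); print(st())
env.move_straight([*B,.16],rate=.15); print(st())
T=EDGE-n*.040
env.goto([T[0],T[1],.16],[180,0,-83.35]); env.move_straight([T[0],T[1],.07])
print("down",env.move_straight([T[0],T[1],.050],rate=.02,force_limit=4),st())
f=env.grab_frame("wrist"); cv2.imwrite("pics/w2.png",f["image"])
f=env.grab_frame("top"); cv2.imwrite("pics/t2.png",cv2.resize(f["image"][100:240,220:420],None,fx=4,fy=4,interpolation=2))
E
```

```text
(5.9, array([ 0.558 , -0.3377,  0.067 ]), array([-0.7,  0. , -0. ]), 0.136, array([-180. ,    0. ,  169.2]))
(6.7, array([ 0.557 , -0.3369,  0.1584]), array([-0.7,  0.1, -4.3]), 0.135, array([179.9,  -0.2, 169.2]))
down True (9.6, array([0.6423, 0.0309, 0.055 ]), array([-0.1, -0.9,  5.1]), 0.137, array([180. ,  -0. , -83.3]))
```

View pics/w2.png

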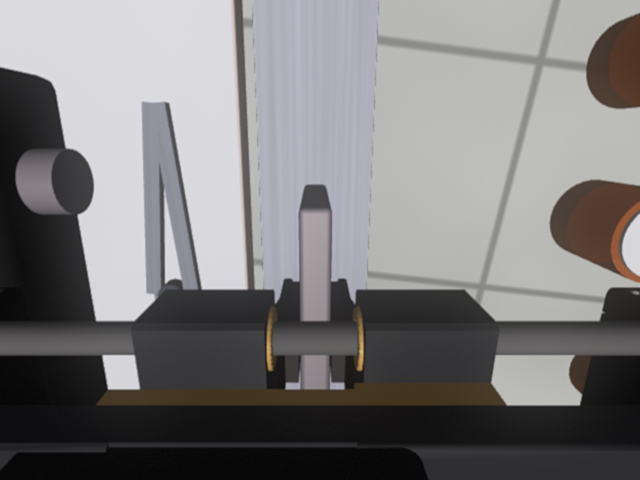

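The wrist view shows the bar standing on the worktop parallel to the slab's edge, with a gap of about 10 mm. The slab edge runs (237,0)–(252,290), and the bar's near edge runs (254,0)–(263,290). I'll check the angle in numbers while pushing it home.

```bash
python3 - <<'E'
from h import *
f=env.grab_frame("wrist")
def ang(a,b): d=b-a; return np.degrees(np.arctan2(d[1],d[0]))%180
def fit(rows,lo,hi,z,img,sgn=1):
    g=cv2.GaussianBlur(cv2.cvtColor(img,cv2.COLOR_BGR2GRAY),(3,3),0).astype(float); pts=[]
    for v in rows:
        l,h=int(lo(v)),int(hi(v)); d=np.diff(g[v,l:h]); pts.append([l+.5+np.argmax(sgn*d),v])
    p=unproj(f,pts,z)[:,:2]; L=cv2.fitLine((p*1000).astype(np.float32),cv2.DIST_HUBER,0,.01,.01).ravel()
    return np.degrees(np.arctan2(L[1],L[0]))%180,((L[2:]/1000-EDGE[:2])@n[:2])*1000
im=f["image"]; rows=range(5,250,5)
print("slab",fit(rows,lambda v:237+v*15/290-8,lambda v:237+v*15/290+4,.024,im,-1))
print("barL",fit(rows,lambda v:254+v*9/290-5,lambda v:254+v*9/290+6,.020,im,1))
print("barR",fit(rows,lambda v:379-v*12/290-6,lambda v:379-v*12/290+6,.020,im,0+1),fit(rows,lambda v:379-v*12/290-6,lambda v:379-v*12/290+6,.020,im,-1))
for uv,z in(((237,5),.024),((252,285),.024),((254,5),.02),((263,285),.02),((379,5),.02),((367,285),.02)):
    p=unproj(f,[uv],z)[0]; print(uv,p.round(4),round((p-EDGE)@n*1000,1))
E
```

```text
slab (np.float32(96.50436), np.float64(-0.9205336948898604))
barL (np.float32(96.81487), np.float64(-9.622490182012298))
barR (np.float32(96.93625), np.float64(-68.87225572668854)) (np.float32(96.35383), np.float64(-67.67713244840758))
(237, 5) [ 0.6949 -0.0981  0.024 ] -2.7
(252, 285) [0.6781 0.04   0.024 ] -3.3
(254, 5) [ 0.6878 -0.1002  0.02  ] -9.9
(263, 285) [0.6724 0.041  0.02  ] -8.9
(379, 5) [ 0.6293 -0.1071  0.02  ] -68.9
(367, 285) [0.6127 0.034  0.02  ] -69.0
```

```bash
python3 - <<'E'
from h import *
import json
p=np.array(env.read_state()["position"])
T=p+n*.018; T[2]=.0553
print("push",env.move_straight(list(T),[180,0,-83.5],rate=.012,force_limit=9),st())
env.dwell(.3); print(st())
env.gripper_to(.32,40); env.dwell(.2); s=env.read_state(); print(st())
json.dump([list(map(float,s["position"])),list(map(float,s["tool_rot"]))],open("grip.json","w"))
q=np.array(s["position"]); env.move_straight([q[0],q[1],.16])
q=q-n*.13-e*0; env.goto([q[0]-.0,q[1],.28],[180,0,-83.5])
f=env.grab_frame("wrist"); cv2.imwrite("pics/w3.png",f["image"]);print(st()[0])
f=env.grab_frame("top"); cv2.imwrite("pics/t3.png",cv2.resize(f["image"][100:320,200:420],None,fx=2.7,fy=2.7,interpolation=2))
for d in env.search_frame(f,"bar_center"): print(d["score"],np.round(d["xyz"],3))
p,s=maskpts(f,"bar_center",.02); r=rect(p);print(s,r, (r[1]/1000-EDGE[1])*e[1]+(r[0]/1000-EDGE[0])*e[0])
E
```

```text
push True (10.3, array([0.6425, 0.0309, 0.0551]), array([-1.9,  1.1,  2.8]), 0.139, array([179.6,  -0. , -83.4]))
(10.6, array([0.6424, 0.0309, 0.0551]), array([-1.1,  0.2,  5.2]), 0.134, array([179.6,  -0. , -83.4]))
(11.5, array([0.642 , 0.0308, 0.0544]), array([-0.4, -0.7,  0.1]), 0.319, array([179.5,  -0. , -83.4]))
13.1
0.62 [ 0.651 -0.098  0.016]
0.21 [0.811 0.066 0.025]
0.52 [653.3 -93.9  61.4  52.    7.6] -0.125205833447382
```

View pics/w3.png

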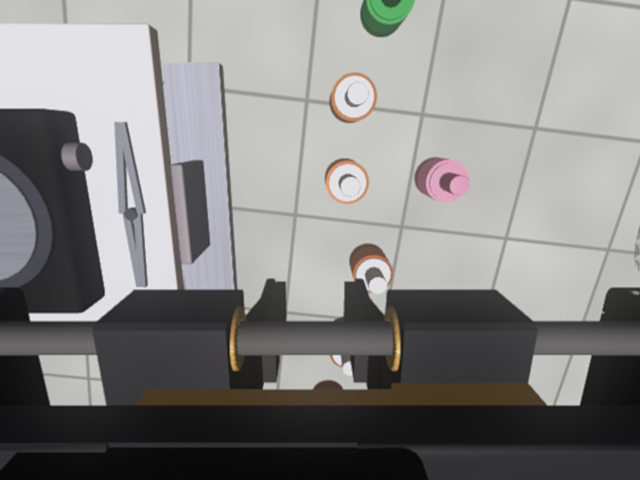

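View pics/t3.png

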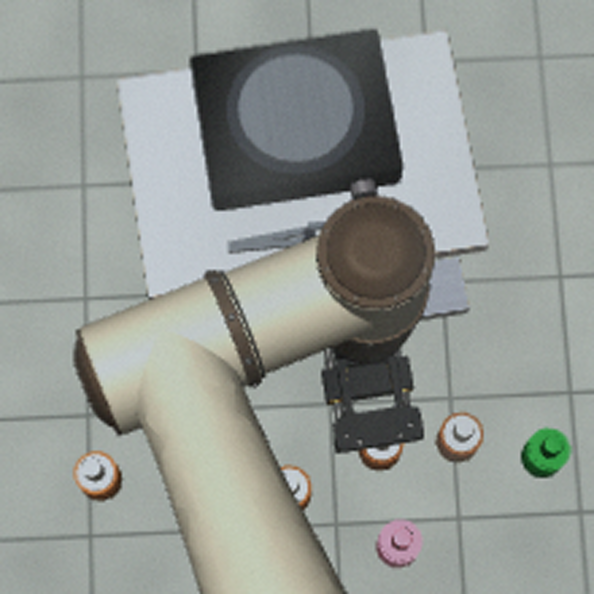

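The wrist view still shows a gap between slab (158,100) and bar (165,100): the push tripped at once from friction while the bar was pressed down. I'll regrip, lift it 1 mm and push again.

```bash
python3 - <<'E'
from h import *
import json
g,o=json.load(open("grip.json")); o=[180,0,-83.45]
env.goto([g[0],g[1],.16],o); env.move_straight([.6423,.0309,.055],rate=.1)
env.gripper_to(0,40)
env.move_straight([.6423,.0309,.057],rate=.02); env.dwell(.3); print(st())
q=np.array([.6423,.0309,.057])
for k in range(3):
    print("push",env.move_straight(list(q+n*.016),rate=.015,force_limit=8),st())
    if (np.array(env.read_state()["position"])-q)@n>.005: break
p=np.array(env.read_state()["position"])
print("adv",(p-q)@n)
print("down",env.move_straight([p[0],p[1],.052],rate=.015,force_limit=4),st())
s=env.read_state(); json.dump([list(map(float,s["position"])),list(map(float,s["tool_rot"]))],open("grip.json","w"))
env.gripper_to(.32,40); env.dwell(.2); print(st())
q=np.array(env.read_state()["position"]); env.move_straight([q[0],q[1],.16])
q=q-n*.03+e*.20; env.goto([q[0],q[1],.3],[180,0,-83.45])
f=env.grab_frame("wrist"); cv2.imwrite("pics/w4.png",f["image"]);print(st()[0])
f=env.grab_frame("top"); cv2.imwrite("pics/t4.png",cv2.resize(f["image"][100:320,200:420],None,fx=2.7,fy=2.7,interpolation=2))
E
```

```text
(16.2, array([0.6421, 0.0309, 0.0567]), array([-0.6, -0.3, -4.4]), 0.131, array([180. ,  -0. , -83.5]))
push True (17.0, array([0.6503, 0.0316, 0.0556]), array([-0.7,  0.1,  3.1]), 0.132, array([179.4,  -0. , -83.5]))
adv 0.008049535226797454
down True (17.2, array([0.6504, 0.0316, 0.0557]), array([-1.9,  0.5,  4.1]), 0.133, array([ 1.793e+02, -1.000e-01, -8.350e+01]))
(18.0, array([0.6489, 0.0314, 0.0541]), array([-0.2, -0. , -0.2]), 0.318, array([ 1.791e+02, -1.000e-01, -8.350e+01]))
19.9
```

View pics/w4.png

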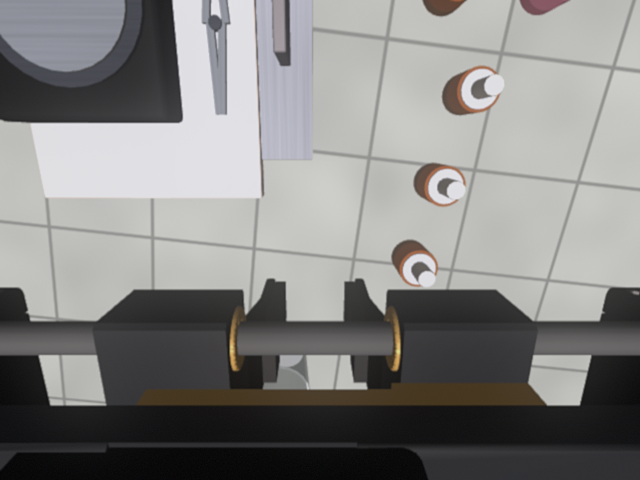

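The bar now looks nearly flush: slab edge at column 262, bar edge at about 263. To make sure, I'll nudge its long side low down near both ends with light force.

```bash
python3 - <<'E'
from h import *
env.gripper_to(0,20)
for k in(.11,-.11):
    P=EDGE-n*.115+e*k
    env.goto([P[0],P[1],.10],[180,0,-83.45]); env.move_straight([P[0],P[1],.012]); env.dwell(.2)
    q=P+n*.055
    h=env.move_straight([q[0],q[1],.012],rate=.02,force_limit=6); p=np.array(env.read_state()["position"])
    print(h,round((p-EDGE)@n*1000,2),st())
    p=p-n*.015; env.move_straight([p[0],p[1],.012]); env.move_straight([p[0],p[1],.11])
q=EDGE-n*.06-e*.03; env.goto([q[0],q[1],.32],[180,0,-83.45])
f=env.grab_frame("wrist"); cv2.imwrite("pics/w5.png",f["image"])
print(st()[0])
for nm in("wrist",):
    for d in env.search_frame(f,"jar1_center"): print(round(d["score"],2),np.round(d["xyz"],3),proj(f,d["xyz"]).round()[0])
E
```

```text
True -70.98 (24.6, array([0.5988, 0.1361, 0.011 ]), array([-0.1,  0.6, -0.4]), 0.008, array([ 1.797e+02, -1.000e-01, -8.350e+01]))
True -71.98 (29.5, array([ 0.6232, -0.0821,  0.0108]), array([-0. ,  0.1,  1. ]), 0.003, array([179.5,   0. , -83.5]))
31.5
0.85 [ 0.493 -0.103  0.047] [441. 128.]
0.57 [ 0.472 -0.188  0.054] [481.  46.]
```

View pics/w5.png

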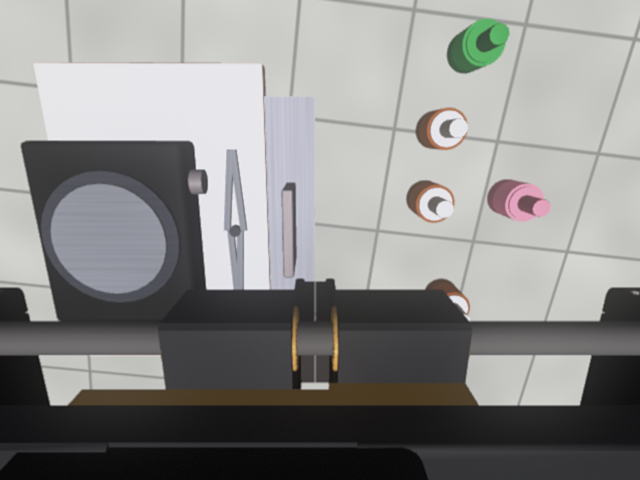

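```bash
python3 - <<'E'
from h import *
f=env.grab_frame("wrist"); im=f["image"]
g=cv2.cvtColor(im,cv2.COLOR_BGR2GRAY).astype(int)
for v in(80,105,130,160,200,240,270): print(v,g[v,258:280],"|",g[v,308:322])
def ln(rows,lo,hi,z):
    pts=[[lo+.5+np.abs(np.diff(g[v,lo:hi])).argmax(),v] for v in rows]
    p=unproj(f,pts,z)[:,:2]; L=cv2.fitLine((p*1000).astype(np.float32),cv2.DIST_HUBER,0,.01,.01).ravel()
    m=p.mean(0); return np.degrees(np.arctan2(L[1],L[0]))%180,(m-EDGE[:2])@n[:2]*1000
print("barR",ln(range(102,280,3),308,322,.02))
i=unproj(f,[[290,97]],.02)[0]; print("bar far end e:",(i-EDGE)@e)
i=unproj(f,[[240,66]],.024)[0]; print("slab far end e:",(i-EDGE)@e)
cv2.imwrite("pics/w5c.png",cv2.resize(im[60:290,225:330],None,fx=2.6*2,fy=2.6,interpolation=2))
E
```

```text
80 [231 232 232 219 153 105 131 190 206 205 205 205 205 205 205 206 205 205
 205 206 206 207] | [203 203 203 203 202 202 203 202 202 202 202 202 203 202]
105 [231 231 232 232 215 156 179 196 198 199 198 195 193 192 195 197 197 195
 194 195 197 197] | [189 191 190 191 192 194 195 201 203 202 202 202 202 202]
130 [231 231 231 232 232 213 153 176 196 199 199 196 193 191 192 196 198 196
 194 194 196 199] | [191 193 193 193 193 192 193 201 202 203 203 204 203 203]
160 [231 231 231 231 231 232 215 152 176 196 198 197 193 189 188 192 197 199
 196 195 195 197] | [192 194 195 195 194 191 191 199 202 202 201 202 202 202]
200 [230 230 230 230 231 231 232 222 173 168 189 197 197 194 191 190 192 197
 199 198 198 197] | [193 193 194 194 195 191 188 196 200 200 200 200 200 200]
240 [230 230 230 230 230 230 230 231 231 209 153 173 192 193 191 188 188 188
 191 193 192 192] | [188 187 185 188 190 187 181 190 195 195 194 195 195 195]
270 [229 229 229 229 229 229 229 229 230 231 210 151 172 189 191 192 188 186
 188 190 191 191] | [182 183 180 182 186 184 177 187 193 194 193 193 193 193]
barR (np.float32(96.5651), np.float64(-60.601897336069236))
bar far end e: -0.15133274239840042
slab far end e: -0.1838555912350524
```

View pics/w5c.png

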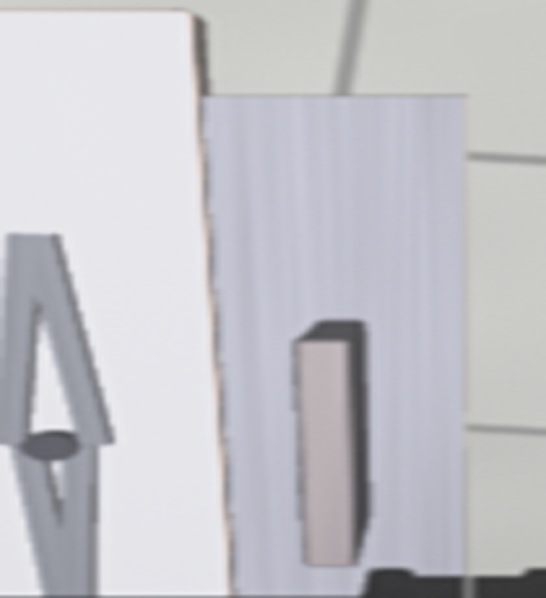

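The bar is flush along the whole edge (angle 96.6°, free side 60.6 mm out) and roughly centred. Next comes a jar locator: colour segmentation plus a cylinder silhouette fit in both fixed cameras.

```bash
cat >> h.py <<'E'
from scipy.optimize import minimize
th=np.linspace(0,2*np.pi,40)
C=np.c_[23*np.cos(th),23*np.sin(th)]/1000
def hull(f,x,y):
    P=np.r_[np.c_[C+[x,y],np.full(40,0.)],np.c_[C+[x,y],np.full(40,.048)]]
    return cv2.convexHull(proj(f,P).astype(np.float32))
def jars(f):
    hsv=cv2.cvtColor(f["image"],cv2.COLOR_BGR2HSV)
    m=cv2.inRange(hsv,(4,90,40),(16,255,255)); m=cv2.morphologyEx(m,cv2.MORPH_CLOSE,np.ones((3,3)))
    out=[]
    for c in cv2.findContours(m,cv2.RETR_EXTERNAL,cv2.CHAIN_APPROX_NONE)[0]:
        h=cv2.convexHull(c).astype(np.float32); a=cv2.contourArea(h)
        if a<60: continue
        c0=unproj(f,[h.reshape(-1,2).mean(0)],.02)[0][:2]
        if not(.33<c0[0]<.68 and -.28<c0[1]<.36): continue
        def cost(v):
            g=hull(f,*v); i=cv2.intersectConvexConvex(h,g)[0]; return -i/(a+cv2.contourArea(g)-i)
        r=minimize(cost,c0,method="Nelder-Mead",options=dict(initial_simplex=[c0,c0+[.006,0],c0+[0,.006]],xatol=1e-4,fatol=1e-4))
        if -r.fun>.6: out.append((*r.x,-r.fun))
    return np.array(out).reshape(-1,3)
def locate(show=False):
    al=[]
    for nm in("top","scene"):
        j=jars(env.grab_frame(nm))
        if show: print(nm,j.round(4).tolist())
        al+=[(v,nm) for v in j]
    res=[]
    for v,nm in al:
        for r in res:
            if np.hypot(*(r[0][:2]-v[:2]))<.02: r.append(v); break
        else: res.append([v])
    return [np.average(r,axis=0,weights=[q[2]**4 for q in r]) for r in res]
E
python3 - <<'E'
from h import *
env.goto([.40,-.47,.30],[180,0,-83.45])
for r in locate(True): print(r.round(4),((np.r_[r[:2],0]-EDGE)@n).round(3),((np.r_[r[:2],0]-EDGE)@e).round(3))
print(st()[0])
E
```

```text
top [[0.432, 0.1147, 0.8657], [0.4521, 0.1861, 0.7458], [0.4633, 0.2851, 0.7838], [0.48, -0.0161, 0.7673], [0.4839, -0.1015, 0.633]]
scene [[0.4799, -0.1015, 0.6322], [0.4743, -0.0151, 0.6099]]
[0.432  0.1147 0.8657] -0.239 0.108
[0.4521 0.1861 0.7458] -0.211 0.176
[0.4633 0.2851 0.7838] -0.188 0.273
[ 0.4784 -0.0158  0.7224] -0.208 -0.027
[ 0.4819 -0.1015  0.6326] -0.215 -0.113
33.6
```

```bash
cat >> h.py <<'E'
SIDE=-.0606; O=[180,0,6.6]
def pick(x,y):
    env.gripper_to(.5,25); env.goto([x,y,.15],O)
    if env.move_straight([x,y,.054],rate=.12,force_limit=12): print("HIT",st()); env.move_straight([x,y,.15]); return False
    env.gripper_to(0,25); op=env.read_state()["opening"]
    env.move_straight([x,y,.15],rate=.15); env.dwell(.1); s=env.read_state(); print("picked",round(op,3),np.round(s["force"],1))
    return op>.15
def place(slot):
    P=EDGE+n*(SIDE-.023-.012)+e*slot
    env.goto([P[0],P[1],.15],O); env.move_straight([P[0],P[1],.056],rate=.1); env.dwell(.25)
    q=P+n*.020
    for k in range(2):
        h=env.move_straight([q[0],q[1],.0555],rate=.015,force_limit=3.5); p=np.array(env.read_state()["position"])
        if (p-P)@n>.007: break
    d=env.move_straight([p[0],p[1],.052],rate=.015,force_limit=2.5)
    p2=env.read_state()["position"]
    print("contact",h,"n",round((p-EDGE)@n*1000,1),"down",d,st())
    env.gripper_to(.36,25); env.dwell(.15)
    p=env.read_state()["position"]; env.move_straight([p[0],p[1],.12],rate=.12)
E
python3 - <<'E'
from h import *
if pick(.4819,-.1015):
    place(-.101)
    f=env.grab_frame("top"); print(jars(f).round(3).tolist())
P=EDGE-n*.15+e*(.0); env.goto([P[0],P[1],.28],[180,0,-83.4])
f=env.grab_frame("wrist"); cv2.imwrite("pics/w6.png",f["image"]); print(st()[0])
for r in jars(f): print(r.round(3),((np.r_[r[:2],0]-EDGE)@n).round(4),((np.r_[r[:2],0]-EDGE)@e).round(4))
E
```

```text
picked 0.221 [ 0.6 -0.3 -2. ]
contact True n -88.5 down True (41.3, array([ 0.6059, -0.0754,  0.0542]), array([-1.7,  0.4,  3.7]), 0.22, array([180. ,   0.5,   6.6]))
[[0.452, 0.186, 0.746], [0.463, 0.285, 0.782]]
44.4
[ 0.484 -0.017  0.871] -0.2027 -0.0293
[ 0.61  -0.075  0.879] -0.0839 -0.1013
```

View pics/w6.png

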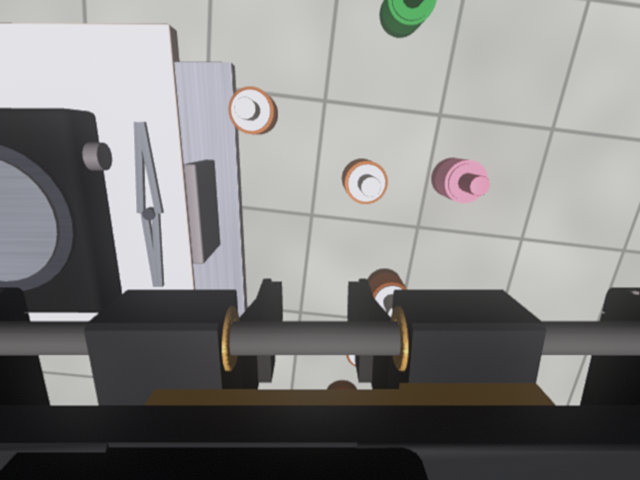

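Jar 1 is against the bar: fitted at n = -83.9 mm, ideal -83.6, pixel (252,110). The fixed-camera fits read about 5 mm short in x, so I'll correct for that and carry on.

```bash
python3 - <<'E'
from h import *
def near(guess,dr=.07):
    # refresh from the fixed cameras, ignoring jars already in the row
    c=[r[:2]+[.005,0] for r in locate()]
    c=[r for r in c if (np.r_[r,0]-EDGE)@n<-.115]
    c=[r for r in c if np.hypot(*(r-guess))<dr]
    if not c: print("not seen",guess); return np.array(guess)
    b=min(c,key=lambda r:np.hypot(*(r-guess))); print("target",b.round(4)); return b
ok=pick(.484,-.0168)
if ok:
    place(-.051)
    for g,s in(((.437,.1147),-.001),((.457,.186),.049)):
        b=near(g)
        if not pick(*b): print("FAIL"); break
        place(s)
env.goto([.40,-.47,.30],[180,0,-83.45])
print(st()[0])
for r in locate(True): print(r.round(4),((np.r_[r[:2],0]-EDGE)@n).round(4),((np.r_[r[:2],0]-EDGE)@e).round(4))
E
```

```text
picked 0.223 [-0.   0.6 -2.1]
contact True n -82.6 down True (51.8, array([ 0.606 , -0.0248,  0.0543]), array([-1.3,  1.4,  3.4]), 0.225, array([180. ,   0.5,   6.6]))
target [0.4313 0.1182]
picked 0.224 [-0.6  0.5 -2.1]
contact True n -85.2 down True (60.4, array([0.598 , 0.0238, 0.0538]), array([-1. ,  0.4,  4.2]), 0.224, array([179.9,   0.4,   6.6]))
target [0.4514 0.1872]
picked 0.223 [-0.8  0.  -0.9]
contact True n -85.5 down True (68.9, array([0.5917, 0.0736, 0.0542]), array([-1.8,  0.7,  4.1]), 0.22, array([179.9,   0.4,   6.6]))
72.5
top [[0.4633, 0.2851, 0.7838]]
scene []
[0.4633 0.2851 0.7838] -0.1883 0.2732
```

```bash
python3 - <<'E'
from h import *
if pick(.467,.285): place(.099)
P=EDGE-n*.15+e*.03; env.goto([P[0],P[1],.28],[180,0,-83.4])
f=env.grab_frame("wrist"); cv2.imwrite("pics/w7.png",f["image"])
def rep(f):
    for r in jars(f): print(r.round(3),((np.r_[r[:2],0]-EDGE)@n).round(4),((np.r_[r[:2],0]-EDGE)@e).round(4))
rep(f)
P=EDGE-n*.15+e*.19; env.goto([P[0],P[1],.30],[180,0,-83.4])
f=env.grab_frame("wrist"); cv2.imwrite("pics/w8.png",f["image"]); rep(f); print(st()[0])
E
```

```text
picked 0.217 [ 0.1  0.3 -3. ]
contact True n -80.5 down True (81.7, array([0.5909, 0.1245, 0.0541]), array([-0.7,  1.4,  4.6]), 0.219, array([179.9,   0.4,   6.6]))
[ 0.604 -0.025  0.886] -0.084 -0.0512
[ 0.61  -0.075  0.86 ] -0.0841 -0.1013
[0.588 0.125 0.888] -0.0835 0.0994
85.2
```

View pics/w8.png

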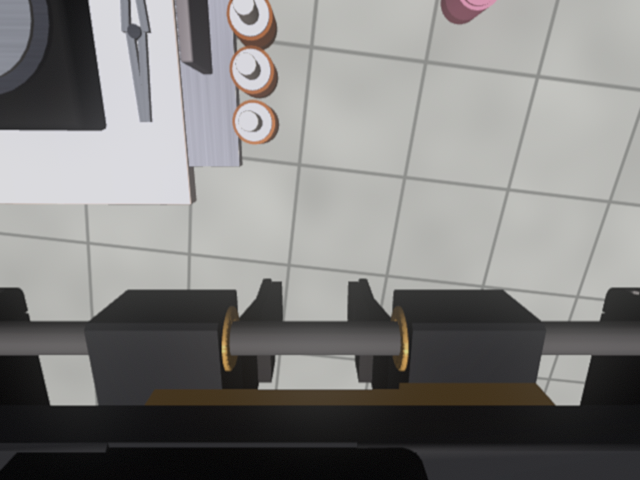

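The row stands against the bar with even gaps, inside its length: jars at n ≈ -84 mm with 50 mm spacing, and the last three at (250,17), (253,71), (255,121). Next I lift the bar out, with the grip biased slightly towards the slab so closing can't push the row.

```bash
python3 - <<'E'
from h import *
P=EDGE+n*(-.0298)+e*(-.0002); O2=[180,0,-83.45]
env.gripper_to(.32,25)
env.goto([P[0],P[1],.17],O2); print(env.move_straight([P[0],P[1],.057],rate=.06,force_limit=8),st())
env.gripper_to(0,25); env.dwell(.2); print(st(), (np.array(env.read_state()["position"])-EDGE)@n)
env.move_straight([P[0],P[1],.10],rate=.03); print(st())
env.move_straight([P[0],P[1],.22],rate=.1); print(st())
f=env.grab_frame("scene")
env.goto([.539,-.335,.2],[180,0,172.8]); env.move_straight([.539,-.335,.08],rate=.12); env.dwell(.2)
print("down",env.move_straight([.539,-.335,.062],rate=.02,force_limit=3.5),st())
env.gripper_to(.4,25); env.dwell(.2); env.move_straight([.539,-.335,.2])
env.goto([.40,-.47,.33],[180,0,-83.45])
f=env.grab_frame("top"); cv2.imwrite("pics/t9.png",cv2.resize(f["image"][90:330,200:500],None,fx=2.5,fy=2.5,interpolation=2))
for t,z in(("bar_center",.032),("rest",.012)): p,s=maskpts(f,t,z); print(t,round(s,2),rect(p))
for r in jars(f): print(r.round(3),((np.r_[r[:2],0]-EDGE)@n).round(4),((np.r_[r[:2],0]-EDGE)@e).round(4))
print(st()[0])
E
```

```text
False (88.6, array([0.6526, 0.0319, 0.0574]), array([-0.1, -0.4,  0.5]), 0.321, array([-180. ,    0. ,  -83.5]))
(89.2, array([0.6507, 0.0315, 0.0569]), array([-5.6,  0.3,  3.7]), 0.137, array([179.8,  -0. , -83.5])) -0.031554564330461145
(90.8, array([0.6523, 0.0318, 0.0997]), array([ 0.7,  0.1, -3.2]), 0.133, array([180. ,  -0. , -83.4]))
(92.2, array([0.6519, 0.0318, 0.219 ]), array([-0.2, -0.8, -4. ]), 0.14, array([179.9,  -0. , -83.5]))
down True (95.6, array([ 0.5389, -0.3349,  0.0686]), array([-0. , -0. ,  4.7]), 0.135, array([-180. ,   -0. ,  172.8]))
bar_center 0.77 [ 537.1 -332.7   63.   302.   172.7]
rest 0.68 [ 538.5 -335.7  109.8  342.3  172.7]
99.6
```

View pics/t9.png

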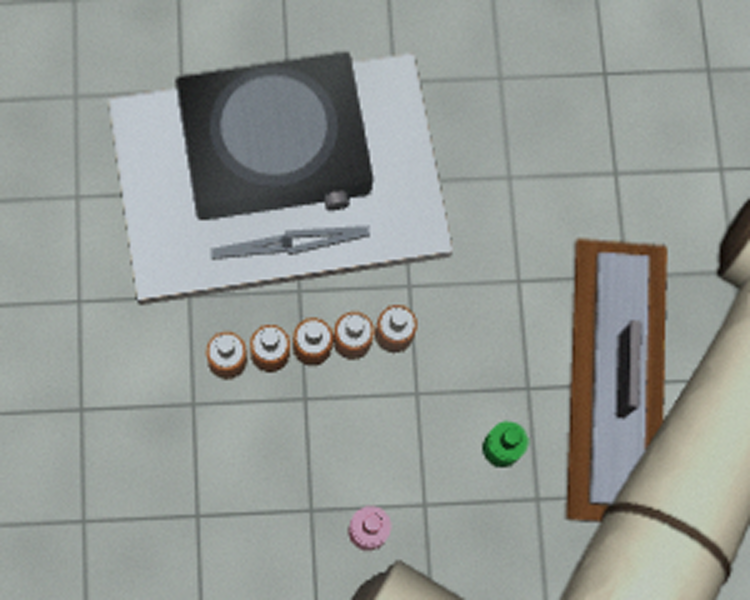

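The top view shows all five jars upright in an even row, (226,352) to (397,327), and the bar centred on its rest at (622,375). One numeric check of the row from the wrist camera before handing in.

```bash
python3 - <<'E'
from h import *
for k in(.04,.19):
    P=EDGE-n*.15+e*k; env.goto([P[0],P[1],.30],[180,0,-83.4])
    for r in jars(env.grab_frame("wrist")): v=np.r_[r[:2],0]-EDGE; print(round(v@n,4),round(v@e,4),r[2].round(2))
env.goto([.40,-.30,.35],[180,0,-83.4]); print(st()[0])
for nm in("top",):
    f=env.grab_frame(nm)
    for d in env.search_frame(f,"tongs_center")[:1]+env.search_frame(f,"beaker_center")[:1]+env.search_frame(f,"reagent_center")[:1]: print(np.round(d["xyz"],3))
E
```

```text
-0.0842 -0.0509 0.89
-0.0841 -0.1014 0.85
-0.0833 0.0997 0.89
104.2
[0.719 0.045 0.03 ]
[0.622 0.446 0.043]
[0.337 0.451 0.1  ]
```

```bash
python3 -c "
from h import *
print(env.close_job())"
```

```text
the job is handed in; nothing more can be done
None
```

The job is handed in at about 104 s of the 210 s allowed: the five brown jars stand upright in one row a bar's width from the slab, the bar is back lengthwise on its rest, and the beaker, reagent bottle, tongs and look-alikes were left alone; the bar lay about 7 mm off centre on the slab edge, and the two middle jars were checked by eye only.

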